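Load sample bottles into the tray in reverse order

ROBOT

A 7-joint arm with a two-finger parallel gripper is mounted at the origin on a cart in front of the work surface, level with it; the furniture and walls round the work are solid. World frame = base frame: x ahead of the robot, y to its left, z up, the work surface at z = 0. Lengths are in m, angles in rad, forces in N, time in s.
With the tool pointing down it reaches from about 0.4 to 0.85 m from the base axis. Payload 4.5 kg.
Tool frame: the origin (TCP) lies on the centre line of the jaws, within the pads' length; the fingertips stand 11 mm ahead of it and the grasp point (between the pads) lies 8 mm behind it; z points along the fingers, x is the direction in which the jaws open and shut, and the axes are right-handed (so a half turn about z gives the same grasp; the last joint's range is limited). The gripper opens to 88 mm and grips with 3 to 60 N. Pads are 18 mm wide; open, the fingers measure 123 mm over their backs; the gripper's body (75 mm by 187 mm) begins 45 mm behind the grasp point.
Start: joints at [1.348, 0.689, -0.195, 1.565, 0.157, 0.902, -0.215], TCP at [0.159, -0.605, 0.25] pointing down, gripper open.
Joint ranges: [-3.01, 3.01], [-0.46, 2.08], [-1.47, 1.51], [0.13, 2.56], [-1, 4.14], [0.04, 2.09], [-2.66, 2.66]. Speed limits (rad/s): [2.57, 2.57, 3.14, 3.14, 3.14, 3.14, 3.14].

INTERFACE

Orientations are given as a unit quaternion [x, y, z, w].
In Python, from plant import r, vision, order, nets gives the robot as it stands.
- The arm moves only by the tool send_rows, never from a script. Its argument "series" is a list of rows, each an object with "delta_pos": the shift along the tool's x, y, z in cm, a list of three; "turn": the turn about the tool's z in degrees; "jaw": the closure, from 0 (fully open) to 1 (shut). In form: [{"delta_pos": [x, y, z], "turn": turn, "jaw": jaw}, ...]. A call has 1 to 8 rows; each row is the pose to reach, as a shift and turn from the pose commanded when the call began, along the tool's axes at that moment; what a row does not reach only later rows make up. A row lasts 1/12 s, in which the tool goes at most 41.7 mm and 7.16 degrees, less where a joint would pass 70% of its speed; a pose out of reach is approached as far as the arm can. A call with a gripper value outside its range is refused whole. The fingers move at their own pace and stop on an object; "force" is the grip in N (left out, the last holds). Time passes only in rows, so rows that repeat a pose let the fingers close. It gives the time, the measured TCP pose, the force and the opening at its end, in the units of the state.
- r.get_state(): the state, without advancing time (a new reading comes with each control period).
- vision.snapshot(name): name is "scene" or "top" or "wrist"; returns the picture (384x512x3 uint8, blue, green, red); there is no depth.
- vision.camera_params(name): a dict with "intrinsics" (3x3 intrinsics, pixels), "extrinsics" (4x4, takes a point from world to camera coordinates). Camera axes: x right, y down, z forward; pixel columns grow to the right and rows downward; lengths in m; the calibration is good to about 2 mm. A picture is of the moment at which its call begins: read the wrist's pose just before it. camera_params takes no time and is no camera call; for the wrist camera it gives the pose at the moment of the call.
- order.finish_job(): hands the job in, once; it reports no verdict.
Trained networks look in the newest picture that a camera, given by its name, has taken for a name from the list of things; names that differ only in an ending like _2 or _b are one class to them, and where a whole thing is asked for, a point or a joint stands for the part that bears it (a point fixed in the world has none). Each returns a list of dicts, best first, with "score" (0 to 1); they miss things now and then, are a little off and sometimes report something else, mostly with a low value. They report only what shows in the picture. A call takes as long as a camera call. They do not tell look-alikes from the thing itself.
- nets.boxes_of(camera, label): "location" ([row, column] as shares, 0 to 1, of the picture: columns of its width, rows of its height, amid what is visible of it).
- nets.trace(camera, label): "region" (384x512 bool, what is visible of it) and "location" ([row, column] as shares, 0 to 1, of the picture: columns of its width, rows of its height, amid what is visible of it).
The state is a dict: "clock": time; "q": joint angles; "qd": joint speeds; "joint_torque": joint torques, N m; "tool_pos": TCP position; "eef_rot": TCP orientation; "contact_force": force on the tool from outside, world axes, zero at the start; "moment": the same for the moment, N m; "opening": opening from 0.0 (shut) to 1.0 (fully open).
Only numpy, scipy, OpenCV 4.12 (cv2) and the standard library are available. Lean on these libraries where they do the work, as an engineer would, in place of code of your own. Each camera call takes 0.05 s, during which the arm holds its last target.

TASK

Move the four sample bottles from the dark grey rack into the white tray, one bottle to each pocket, in reverse order counted from the yellow ends: the bottle nearest the grey rack's yellow end goes into the white tray's pocket farthest from its yellow end, the second into the second farthest, and so on. Keep each bottle upright and leave it standing flat on the floor of its pocket, let go.

Things in the scene. Friction and masses are not known exactly. Their poses are not given: they have to be found in the camera images.
- grey_rack: Dark grey metal rack that holds the four bottles at the start. Fixed, 78 mm wide (x), 294 mm long (y), rim 14 mm high; a row of four open-topped pockets 66 x 66 mm, centred at y = +108, +36, -36, -108 mm; dividers 6 mm thick, 13 mm high; each holds a pad on which a bottle stands. A yellow grip 60 x 12 x 12 mm is fixed outside the end at +y (the yellow end). Origin: centre of the underside.
- white_tray: White tray of the same form, empty at the start. Fixed, 78 mm wide (x), 294 mm long (y), rim 14 mm high; a row of four open-topped pockets 66 x 66 mm, centred at y = +108, +36, -36, -108 mm; dividers 6 mm thick, 13 mm high; pocket floors 6 mm above the bench. A yellow grip 60 x 12 x 12 mm is fixed outside the end at +y (the yellow end). Origin: centre of the underside.
- amber_bottle: Amber bottle with black cap, 48 mm diameter up to 86 mm (shoulder), cap 36 mm diameter, 100 mm tall, about 0.12 kg. Loose, round, upright, screw cap fixed. Stands on its pad in the grey rack at the start, within about 6 mm of the pad's centre. Origin: centre of the underside; z is the bottle's axis. 
- white_bottle: White bottle with white cap, 40 mm diameter up to 73 mm, cap 30 mm diameter, 85 mm tall, about 0.09 kg. Loose, round, upright, screw cap fixed. Stands on its pad in the grey rack at the start, within about 6 mm of the pad's centre. Origin: centre of the underside; z is the bottle's axis. 
- red_cap_bottle: Small white bottle with red cap, 36 mm diameter up to 60 mm, cap 26 mm diameter, 70 mm tall, about 0.05 kg. Loose, round, upright, screw cap fixed. Stands on its pad in the grey rack at the start, within about 6 mm of the pad's centre. Origin: centre of the underside; z is the bottle's axis. 
- green_bottle: Green bottle with green cap, 42 mm diameter up to the shoulder (55 mm, then tapering in to a 33 mm neck), cap 38 mm diameter (72 to 88 mm), 88 mm tall, about 0.08 kg. Loose, round, upright, screw cap fixed. Stands on its pad in the grey rack at the start, within about 6 mm of the pad's centre. Origin: centre of the underside; z is the bottle's axis. 
- black_pad: Black pad. Fixed flat square pad, 62 x 62 x 3 mm, lying in a pocket of the grey rack; it shows where the amber bottle with black cap stood at the start and stays there. Its top is 9 mm above the bench. Origin: centre of its underside; axes parallel to the rack's.
- white_pad: White pad. Fixed flat square pad, 62 x 62 x 3 mm, lying in a pocket of the grey rack; it shows where the white bottle with white cap stood at the start and stays there. Its top is 9 mm above the bench. Origin: centre of its underside; axes parallel to the rack's.
- red_pad: Red pad. Fixed flat square pad, 62 x 62 x 3 mm, lying in a pocket of the grey rack; it shows where the small bottle with red cap stood at the start and stays there. Its top is 9 mm above the bench. Origin: centre of its underside; axes parallel to the rack's.
- green_pad: Green pad. Fixed flat square pad, 62 x 62 x 3 mm, lying in a pocket of the grey rack; it shows where the green bottle stood at the start and stays there. Its top is 9 mm above the bench. Origin: centre of its underside; axes parallel to the rack's.
Mind the look-alikes: they are no part of the job. What is shaped like the white_bottle but blue is not meant. What is shaped like the red_cap_bottle but blue or purple is not meant.

How it is judged:
By the outcome, as a careful person would: the job done as asked, in the order asked, and still so for the second after the job is handed in, with the robot touching nothing.
It also fails if it takes over 115 s, if anything falls off the work surface, if the arm or the gripper's body presses on something with over 40 N, if the wrist force passes 120 N, or if a joint passes its speed limit or range.

## Working session

There is one attempt and no reset: what is moved stays moved. The work goes in short steps, Python scripts to look and compute and a tool call to move; the robot and the scene stay as the last step left them, time stands still between calls to the robot, and variables do not carry over. Pictures are saved under pics/ and viewed, and the job is handed in when it is done.

Besides the shell and the picture viewer there is one more tool, called after ">>>" by a JSON object that holds its "fn" and its "kwargs". send_rows: Moves the arm, as the interface text tells. Its arguments: {"type":"object","properties":{"series":{"type":"array"},"force":{"type":"number"}},"required":["series"]}

```bash
ls; mkdir -p pics; python3 - <<'E'
from plant import r, vision, order, nets
import cv2, json
s=r.get_state();print(s)
for n in ["scene","top","wrist"]:
    im=vision.snapshot(n);cv2.imwrite(f"pics/{n}0.png",im);p=vision.camera_params(n);print(n,p)
E
```

```text
pics
{'clock': 0.0, 'q': array([ 1.34778642,  0.68998266, -0.19449893,  1.56631589,  0.15729636,
        0.90250952, -0.21510643]), 'qd': array([-0.00152787, -0.00085331,  0.00166186,  0.00017924, -0.00021318,
        0.00064457,  0.00152999]), 'joint_torque': array([-3.12581278e-04, -5.27567053e+01, -1.26691472e+00, -1.53430277e+01,
       -5.27025224e-02,  6.59715064e-03,  1.53788824e-04]), 'tool_pos': array([ 0.15854069, -0.60393438,  0.24891796]), 'eef_rot': array([ 7.91850358e-01, -6.10714481e-01, -7.63212417e-04, -5.00377925e-04]), 'contact_force': array([ 1.10509817,  0.41036419, -0.10824566]), 'moment': array([-0.03705336, -0.04829113, -0.03410433]), 'opening': 1.0041570174576668}
scene {'intrinsics': array([[385.33366234,   0.        , 263.98781932],
       [  0.        , 385.33366234, 190.42266532],
       [  0.        ,   0.        ,   1.        ]]), 'extrinsics': array([[ 0.70691148, -0.70729987, -0.00174723, -0.37546385],
       [-0.53931624, -0.53741856, -0.64832036,  0.28060011],
       [ 0.45761791,  0.45924741, -0.76136565,  0.67961543],
       [ 0.        ,  0.     
[... 203 characters left out ...]
]]), 'extrinsics': array([[-0.01134913, -0.99988427,  0.01013091, -0.02640629],
       [-0.98520326,  0.0094486 , -0.17112936,  0.50777148],
       [ 0.17101383, -0.01192317, -0.98519648,  0.87936256],
       [ 0.        ,  0.        ,  0.        ,  1.        ]])}
wrist {'intrinsics': array([[283.70431178,   0.        , 257.29622542],
       [  0.        , 283.70431178, 194.53880613],
       [  0.        ,   0.        ,   1.        ]]), 'extrinsics': array([[ 0.25446526, -0.96708093, -0.00138384, -0.62458396],
       [-0.92380199, -0.24350018,  0.29546158, -0.04154053],
       [-0.28607223, -0.07390632, -0.95535362,  0.3899816 ],
       [ 0.        ,  0.        ,  0.        ,  1.        ]])}
```

View pics/scene0.png

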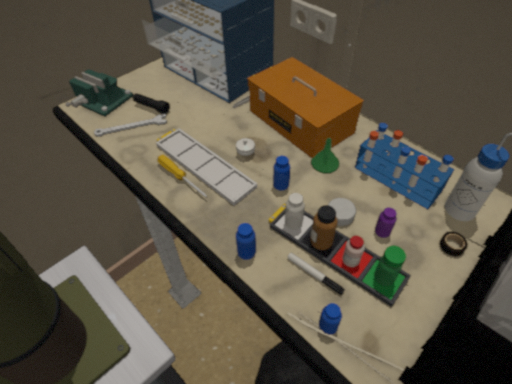

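View pics/top0.png

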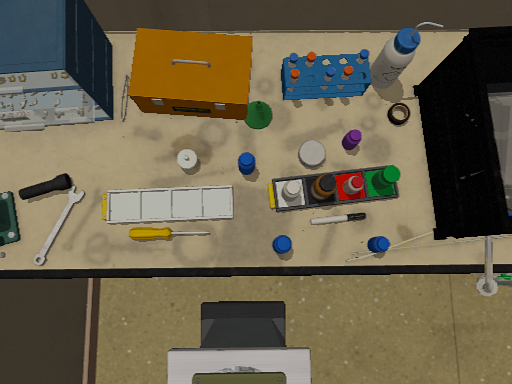

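View pics/wrist0.png

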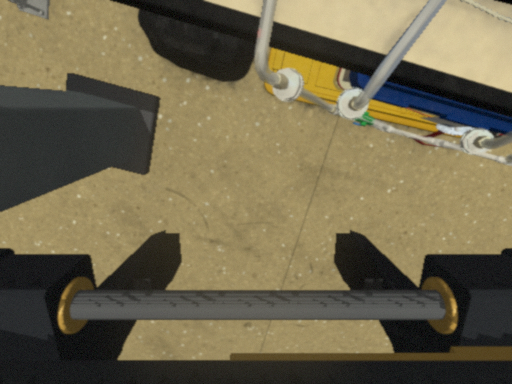

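```bash
cat > h.py <<'E'
import numpy as np, cv2
from plant import r, vision, order, nets
def unproj(n,uv,z,p=None):
    p=p or vision.camera_params(n);K=p['intrinsics'];E=p['extrinsics'];R=E[:3,:3];t=E[:3,3]
    d=R.T@np.linalg.inv(K)@np.array([uv[0],uv[1],1.]);c=-R.T@t
    return c+d*(z-c[2])/d[2]
def proj(n,X,p=None):
    p=p or vision.camera_params(n);K=p['intrinsics'];E=p['extrinsics']
    q=K@(E[:3,:3]@np.array(X,float)+E[:3,3]);return q[:2]/q[2]
E
python3 - <<'E'
from h import *
im=cv2.imread('pics/top0.png');cv2.imwrite('pics/topz.png',cv2.resize(im[:,380:][:300],None,fx=2.5,fy=2,interpolation=2))
im=cv2.imread('pics/scene0.png');cv2.imwrite('pics/scz.png',cv2.resize(im[120:,240:],None,fx=2.2,fy=2.2,interpolation=2))
for uv in [(420,90),(437,238),(487,285),(251,270),(395,270)]: print(uv,unproj('top',uv,0))
for cam in ['top','scene']:
  for l in ['grey_rack','white_tray','amber_bottle','white_bottle','red_cap_bottle','green_bottle']:
    o=nets.trace(cam,l)
    for d in o[:4]:
        m=d['region'];ys,xs=np.nonzero(m)
        print(cam,l,round(d['score'],2),np.round(np.array(d['location'])*[384,512],1),m.sum(),xs.min(),xs.max(),ys.min(),ys.max())
    np.save(f'pics/{cam}_{l}.npy',o[0]['region'] if o else 0)
print(r.get_state()['clock'])
E
```

```text
(420, 90) [ 0.76222541 -0.459243    0.        ]
(437, 238) [ 0.39260323 -0.468739    0.        ]
(487, 285) [ 0.28340762 -0.57515186  0.        ]
(251, 270) [ 0.32377114 -0.02970862  0.        ]
(395, 270) [ 0.31988455 -0.36408164  0.        ]
top grey_rack 0.61 [202.2 324.4] 1433 268 399 166 211
top white_tray 0.9 [202.3 166.7] 4378 102 233 185 223
top white_tray 0.47 [200.7 284.3] 260 277 303 180 207
top amber_bottle 0.98 [185.7 320.6] 465 311 336 175 199
top white_bottle 0.77 [190.7 289. ] 281 282 299 181 200
top white_bottle 0.63 [163.  245.6] 371 237 256 152 174
top white_bottle 0.63 [241.3 283. ] 302 272 292 235 253
top white_bottle 0.2 [182.3 355.1] 296 343 364 176 194
top red_cap_bottle 0.73 [140.7 351.5] 294 342 361 130 149
top red_cap_bottle 0.61 [183.3 355.6] 265 344 363 177 193
top red_cap_bottle 0.59 [244.8 377.3] 321 367 389 236 252
top green_bottle 0.92 [178.3 385.9] 470 372 400 165 188
scene grey_rack 0.7 [255.3 335.2] 1696 269 409 205 306
scene white_tray 0.67 [167.5 207. ] 3028 156 255 129 204
scene amber_bottle 0.83 [224.5 319. ] 899 310 336 205 248
scene white_bottle 0.68 [211.8 296.6] 593 284 304 193 228
scene white_bottle 0.67 [244.9 246.8] 657 235 256 222 258
scene red_cap_bottle 0.78 [251.6 352.1] 515 342 363 235 266
scene red_cap_bottle 0.59 [319.  329.3] 529 318 340 303 333
scene red_cap_bottle 0.58 [220.9 383.5] 445 375 395 208 236
scene green_bottle 0.67 [263.2 386.3] 914 373 404 245 285
scene green_bottle 0.44 [227.9 296.5] 307 276 311 216 238
0.75
```

View pics/topz.png

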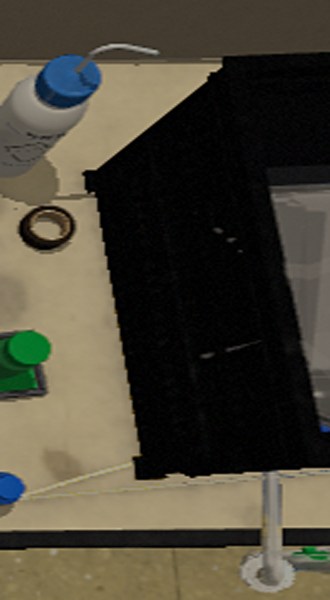

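View pics/scz.png

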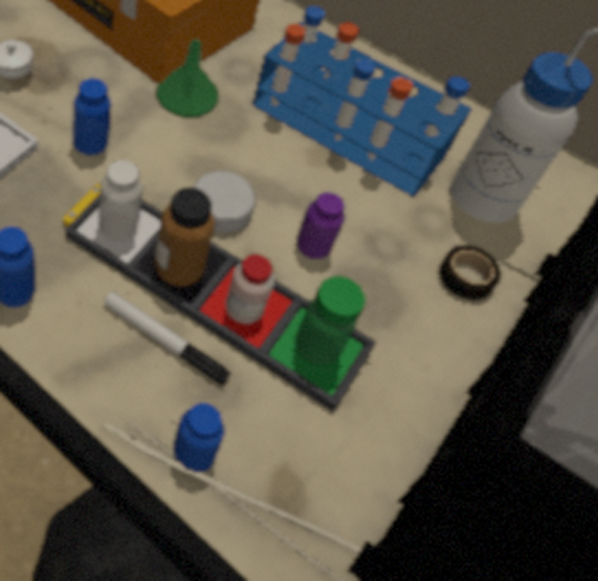

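```bash
cat > fit.py <<'E'
from h import *
from scipy.optimize import minimize
prof={'amber_bottle':[(24,0),(24,86),(18,87),(18,100)],'white_bottle':[(20,0),(20,73),(15,74),(15,85)],'red_cap_bottle':[(18,0),(18,60),(13,61),(13,70)],'green_bottle':[(21,0),(21,55),(16.5,72),(19,72),(19,88)]}
P={c:vision.camera_params(c) for c in ['top','scene']}
def pj(P,X):
    K=P['intrinsics'];E=P['extrinsics'];q=(X@E[:3,:3].T+E[:3,3])@K.T;return q[:,:2]/q[:,2:]
def sil(P,b,x,y,z0,S=4):
    m=np.zeros((384*S,512*S),np.uint8);a=np.linspace(0,2*np.pi,24)
    pr=np.array(prof[b])/1000
    for (r1,h1),(r2,h2) in zip(pr[:-1],pr[1:]):
        X=np.array([[x+rr*np.cos(t),y+rr*np.sin(t),z0+hh] for rr,hh in((r1,h1),(r2,h2)) for t in a])
        uv=(pj(P,X)+.5)*S;cv2.fillConvexPoly(m,cv2.convexHull(uv.astype(np.int32)),1)
    return m
def fitb(b,cams=('top','scene'),z0=.009,masks=None,PP=P):
    M={c:cv2.resize((masks[c] if masks else np.load(f'pics/{c}_{b}.npy')).astype(np.uint8),None,fx=4,fy=4,interpolation=0) for c in cams}
    c0=cams[0];ys,xs=np.nonzero(M[c0]);x0=unproj(c0,(xs.mean()/4,ys.mean()/4),z0+.05,PP[c0])[:2]
    def cost(p):
        s=0
        for c in cams:
            a=sil(PP[c],b,p[0],p[1],z0);i=(a&M[c]).sum();s-=i/((a|M[c]).sum()+1)
        return s/len(cams)
    return minimize(cost,x0,method='Nelder-Mead',options=dict(initial_simplex=[x0,x0+[.015,0],x0+[0,.015]],xatol=2e-4,fatol=1e-4))
if __name__=='__main__':
    for b in prof:
        for cams in (('top','scene'),('top',),('scene',)):
            o=fitb(b,cams);print(b,cams,np.round(o.x,4),round(-o.fun,3))
    m=np.load('pics/top_white_tray.npy');c=max(cv2.findContours(m.astype(np.uint8),0,1)[0],key=len)[:,0]
    w=np.array([unproj('top',q,.014,P['top'])[:2] for q in c]);print('tray',cv2.minAreaRect((w*1000).astype(np.float32)))
    m=np.load('pics/scene_white_tray.npy');c=max(cv2.findContours(m.astype(np.uint8),0,1)[0],key=len)[:,0]
    w=np.array([unproj('scene',q,.014,P['scene'])[:2] for q in c]);print('tray',cv2.minAreaRect((w*1000).astype(np.float32)))
E
python3 fit.py
python3 - <<'E'
from h import *
im=cv2.imread('pics/top0.png');cv2.imwrite('pics/tz1.png',cv2.resize(im[155:255,90:410],None,fx=2.5,fy=2.5,interpolation=2))
s=r.get_state();E=vision.camera_params('wrist')['extrinsics'];print(-E[:3,:3].T@E[:3,3]-s['tool_pos'])
E
```

```text
amber_bottle ('top', 'scene') [ 0.506  -0.1931] 0.868
amber_bottle ('top',) [ 0.5054 -0.1929] 0.84
amber_bottle ('scene',) [ 0.5078 -0.192 ] 0.902
white_bottle ('top', 'scene') [ 0.5    -0.1213] 0.841
white_bottle ('top',) [ 0.5006 -0.1209] 0.797
white_bottle ('scene',) [ 0.4997 -0.1215] 0.888
red_cap_bottle ('top', 'scene') [ 0.6227 -0.2686] 0.428
red_cap_bottle ('top',) [ 0.6227 -0.2686] 0.858
red_cap_bottle ('scene',) [ 0.5141 -0.2648] 0.921
green_bottle ('top', 'scene') [ 0.5289 -0.3361] 0.897
green_bottle ('top',) [ 0.5302 -0.3394] 0.907
green_bottle ('scene',) [ 0.5281 -0.3355] 0.934
tray ((478.2514953613281, 163.9195556640625), (84.16683959960938, 304.707275390625), 2.184385061264038)
tray ((473.8299560546875, 160.4457550048828), (87.49913024902344, 310.4599304199219), 1.14360773563385)
[0.07342071 0.01895667 0.13486581]
```

View pics/tz1.png

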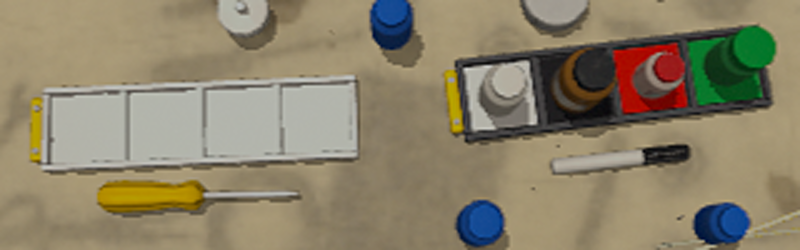

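```bash
cat > fitt.py <<'E'
from fit import *
def tsil(P,p,S=4):
    m=np.zeros((384*S,512*S),np.uint8);c,s=np.cos(p[2]),np.sin(p[2])
    for (x0,x1,y0,y1,z0,z1) in [(-.039,.039,-.147,.147,0,.014),(-.03,.03,.147,.159,0,.012)]:
        X=np.array([[p[0]+c*x-s*y,p[1]+s*x+c*y,z] for x in(x0,x1) for y in(y0,y1) for z in(z0,z1)])
        cv2.fillConvexPoly(m,cv2.convexHull(((pj(P,X)+.5)*S).astype(np.int32)),1)
    return m
def fitt(masks,x0):
    M={c:cv2.resize(masks[c].astype(np.uint8),None,fx=4,fy=4,interpolation=0) for c in masks}
    def cost(p):
        s=0
        for c in M:
            a=tsil(P[c],p);s-=(a&M[c]).sum()/((a|M[c]).sum())
        return s/len(M)
    x0=np.array(x0)
    return minimize(cost,x0,method='Nelder-Mead',options=dict(initial_simplex=[x0,x0+[.01,0,0],x0+[0,.01,0],x0+[0,0,.05]],xatol=1e-4,fatol=1e-5,maxiter=300))
L=lambda c,n:np.load(f'pics/{c}_{n}.npy')
for cams in (('top','scene'),('top',),('scene',)):
    o=fitt({c:L(c,'white_tray') for c in cams},[.476,.158,.03]);print('tray',cams,np.round(o.x,4),o.fun)
# rack outline: union of rack + bottles cut roughly - use dark/pad lower parts: print contour
from scipy.spatial import ConvexHull
T={}
im=cv2.imread('pics/top0.png')
o=fitt({'top':tsil(P['top'],[.5,-.23,0.1])[::4,::4]},[.5,-.23,.1]);print(o.fun)
vis=cv2.imread('pics/top0.png')
for p in ([.506,-.228,.1],):pass
E
python3 fitt.py
```

```text
tray ('top', 'scene') [0.478  0.1597 0.0332] -0.9597171290837487
tray ('top',) [0.4789 0.1587 0.032 ] -0.962642515245817
tray ('scene',) [0.4773 0.1608 0.0296] -0.9682911086009359
-0.9811483047810193
```

```bash
python3 - <<'E'
from h import *
a=vision.camera_params('top');b=vision.camera_params('wrist')
A=a['intrinsics']@a['extrinsics'][:3];B=b['intrinsics']@b['extrinsics'][:3]
for u,v in [((487,286),(352,103)),((503,285),(363,118)),((487,286),(287,85))]:
    X=cv2.triangulatePoints(A,B,np.array(u,float),np.array(v,float));X=X[:3]/X[3];X=X[:,0];print(X,proj('top',X),proj('wrist',X),proj('scene',X))
E
```

```text
[ 0.27230234 -0.79678024 -0.36315295] [489.75783017 280.44039152] [341.90135595 113.02156701] [469.49956464 620.27796381]
[ 0.26323588 -0.85461771 -0.38392058] [503.96482746 282.74367474] [359.26578085 122.15120974] [492.88806596 656.6460319 ]
[ 0.27515651 -0.62168132 -0.08065038] [486.97261119 286.08801579] [287.16454227  84.76511162] [435.57180322 534.11230532]
```

>>> {"fn": "send_rows", "kwargs": {"series": [{"delta_pos":[-2.5,-2.5,0],"turn":-7,"jaw":0},{"delta_pos":[-5,-5,0],"turn":-14,"jaw":0},{"delta_pos":[-7.5,-7.5,0],"turn":-21,"jaw":0},{"delta_pos":[-10,-10,0],"turn":-28,"jaw":0},{"delta_pos":[-12.5,-12.5,0],"turn":-35,"jaw":0},{"delta_pos":[-15,-15.2,0],"turn":-42,"jaw":0},{"delta_pos":[-17.5,-18,0],"turn":-49,"jaw":0},{"delta_pos":[-20,-21,0],"turn":-56,"jaw":0}], "force": 15}}

```text
clock: 1.42
tool_pos: [0.3113, -0.3566, 0.25]
eef_rot: [0.986, -0.165, 0.0, 0.0]
contact_force: [-0.2, 0.4, 0.1]
opening: 0.996
```

```bash
cat > go.py <<'E'
import sys
from h import *
from scipy.spatial.transform import Rotation as R
s=r.get_state();p=s['tool_pos'];M=R.from_quat(s['eef_rot']).as_matrix()
psi=np.degrees(np.arctan2(M[1,0],M[0,0]))
print('t',round(s['clock'],2),'pos',np.round(p,4),'psi',round(psi,2),'zt',np.round(M[:,2],3),'F',np.round(s['contact_force'],1),'op',round(s['opening'],3),'q',np.round(s['q'],2))
a=list(map(float,sys.argv[1:]))
for i in range(0,len(a),3):
    print(a[i:i+3],'delta cm',np.round(M.T@(np.array(a[i:i+3])-p)*100,2))
print('turn to 4.6:',round(psi-4.6,2))
E
python3 go.py .4 -.22 .25 .5 -.1213 .25
```

```text
t 1.42 pos [ 0.3113 -0.3566  0.25  ] psi -19.01 zt [ 0.    -0.001 -1.   ] F [-0.2  0.4  0.1] op 0.996 q [ 1.06  0.52 -0.47  2.    0.36  0.7   0.04]
[0.4, -0.22, 0.25] delta cm [ 3.94e+00 -1.58e+01 -1.00e-02]
[0.5, -0.1213, 0.25] delta cm [ 1.018e+01 -2.839e+01 -2.000e-02]
turn to 4.6: -23.61
```

>>> {"fn": "send_rows", "kwargs": {"series": [{"delta_pos":[1,-4,0],"turn":-6,"jaw":0},{"delta_pos":[2,-8,0],"turn":-12,"jaw":0},{"delta_pos":[3,-12,0],"turn":-18,"jaw":0},{"delta_pos":[4.2,-16,0],"turn":-23.6,"jaw":0},{"delta_pos":[6,-19.5,0],"turn":-23.6,"jaw":0},{"delta_pos":[8,-23,1],"turn":-23.6,"jaw":0},{"delta_pos":[9.5,-26.5,2],"turn":-23.6,"jaw":0},{"delta_pos":[10.2,-28.4,4],"turn":-23.6,"jaw":0}]}}

```text
clock: 2.08
tool_pos: [0.5064, -0.1189, 0.2112]
eef_rot: [0.999, 0.04, 0.004, -0.001]
contact_force: [1.2, -0.7, 0.1]
opening: 0.995
```

```bash
python3 go.py .5 -.1213 .14 .5 -.1213 .048; python3 - <<'E'
from h import *
cv2.imwrite('pics/w1.png',vision.snapshot('wrist'))
cv2.imwrite('pics/s1.png',vision.snapshot('scene'))
print(proj('wrist',(.5,-.1213,.094)),proj('wrist',(.506,-.193,.109)))
E
```

```text
t 2.08 pos [ 0.5064 -0.1189  0.2112] psi 4.54 zt [ 0.008  0.002 -1.   ] F [ 1.2 -0.7  0.1] op 0.995 q [ 0.46  0.64 -0.51  1.92  0.47  0.69 -0.26]
[0.5, -0.1213, 0.14] delta cm [-0.72  0.2   7.11]
[0.5, -0.1213, 0.048] delta cm [-0.8   0.21 16.31]
turn to 4.6: -0.06
[254.58239716 196.30878345] [254.69672364 273.84492626]
```

View pics/w1.png

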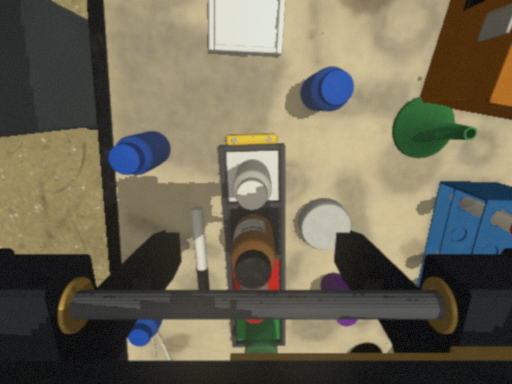

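View pics/s1.png

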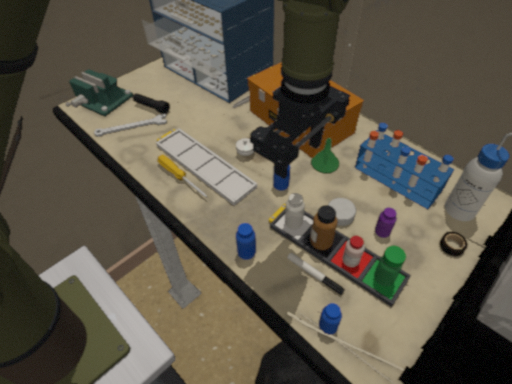

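>>> {"fn": "send_rows", "kwargs": {"series": [{"delta_pos":[0,0,3],"turn":0,"jaw":0},{"delta_pos":[0,0,3],"turn":0,"jaw":0},{"delta_pos":[0,0,3],"turn":0,"jaw":0}]}}

```text
clock: 2.43
tool_pos: [0.4996, -0.1244, 0.1793]
eef_rot: [0.999, 0.037, -0.002, 0.0]
contact_force: [-0.4, 0.0, 0.8]
opening: 1.003
```

```bash
python3 go.py .5 -.1213 .14 .5 -.1213 .048; python3 - <<'E'
from h import *
p=vision.camera_params('wrist')
im=vision.snapshot('wrist')
for X in [(.5,-.1213,.094),(.506,-.193,.109),(.5,-.1213,.009)]:
    u=proj('wrist',X,p);print(u);cv2.circle(im,tuple(int(round(v)) for v in u),2,(255,0,255),-1)
cv2.imwrite('pics/w2.png',im)
print(unproj('top',(246,163),.06))
E
```

```text
t 2.43 pos [ 0.4996 -0.1244  0.1793] psi 4.25 zt [-0.004 -0.001 -1.   ] F [-0.4  0.   0.8] op 1.003 q [ 0.44  0.69 -0.47  1.95  0.52  0.62 -0.29]
[0.5, -0.1213, 0.14] delta cm [ 0.08 -0.31  3.93]
[0.5, -0.1213, 0.048] delta cm [ 0.11 -0.31 13.13]
turn to 4.6: -0.35
[258.99612768 200.15561934]
[259.63281377 286.92375613]
[258.86199357 175.94246703]
[ 0.56357139 -0.02048456  0.06      ]
```

View pics/w2.png

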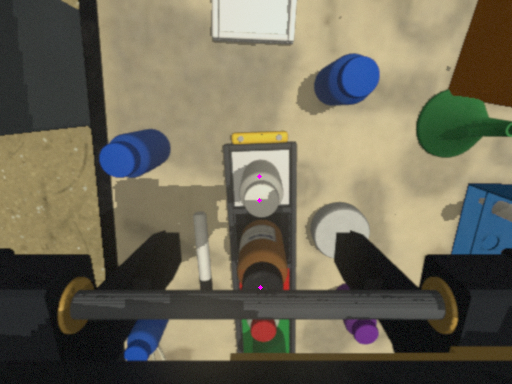

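>>> {"fn": "send_rows", "kwargs": {"series": [{"delta_pos":[0.2,-0.3,3.5],"turn":0,"jaw":0},{"delta_pos":[0.2,-0.3,7],"turn":0,"jaw":0},{"delta_pos":[0.2,-0.3,10],"turn":0,"jaw":0},{"delta_pos":[0.2,-0.3,12.2],"turn":0,"jaw":0},{"delta_pos":[0.2,-0.3,13.1],"turn":0,"jaw":0},{"delta_pos":[0.2,-0.3,13.1],"turn":0,"jaw":0},{"delta_pos":[0.2,-0.3,13.1],"turn":0,"jaw":0.4},{"delta_pos":[0.2,-0.3,13.1],"turn":0,"jaw":0.7}], "force": 15}}

```text
clock: 3.15
tool_pos: [0.5041, -0.1206, 0.0504]
eef_rot: [0.999, 0.037, 0.002, 0.0]
contact_force: [-0.0, 0.7, -0.7]
opening: 0.874
```

>>> {"fn": "send_rows", "kwargs": {"series": [{"delta_pos":[0,0,0],"turn":0,"jaw":1},{"delta_pos":[0,0,0],"turn":0,"jaw":1},{"delta_pos":[0,0,0],"turn":0,"jaw":1},{"delta_pos":[0,0,0],"turn":0,"jaw":1},{"delta_pos":[0,0,0],"turn":0,"jaw":1},{"delta_pos":[0,0,0],"turn":0,"jaw":1}]}}

```text
clock: 3.65
tool_pos: [0.5029, -0.1203, 0.0489]
eef_rot: [0.999, 0.038, -0.0, 0.0]
contact_force: [-0.4, 0.8, 2.7]
opening: 0.44
```

```bash
python3 go.py .5 -.1213 .17 .4814 .0517 .17 .4814 .0517 .047
```

```text
t 3.65 pos [ 0.5029 -0.1203  0.0489] psi 4.32 zt [-0. -0. -1.] F [-0.4  0.8  2.7] op 0.44 q [ 0.3   0.9  -0.25  2.02  0.7   0.31 -0.46]
[0.5, -0.1213, 0.17] delta cm [ -0.29   0.08 -12.11]
[0.4814, 0.0517, 0.17] delta cm [ -0.85 -17.31 -12.12]
[0.4814, 0.0517, 0.047] delta cm [ -0.85 -17.31   0.18]
turn to 4.6: -0.28
```

>>> {"fn": "send_rows", "kwargs": {"series": [{"delta_pos":[0,0,-2],"turn":0,"jaw":1},{"delta_pos":[0,0,-5],"turn":0,"jaw":1},{"delta_pos":[0,0,-8],"turn":0,"jaw":1},{"delta_pos":[0,-1,-11],"turn":0,"jaw":1},{"delta_pos":[-0.1,-3,-12],"turn":0,"jaw":1},{"delta_pos":[-0.3,-6,-12],"turn":0,"jaw":1},{"delta_pos":[-0.5,-9.5,-12],"turn":0,"jaw":1},{"delta_pos":[-0.7,-12.5,-12],"turn":0,"jaw":1}]}}

```text
clock: 4.32
tool_pos: [0.4862, 0.0056, 0.169]
eef_rot: [0.999, 0.037, 0.0, -0.0]
contact_force: [0.9, -0.2, -0.3]
opening: 0.446
```

```bash
python3 go.py .4814 .0517 .17 .4814 .0527 .047
```

```text
t 4.32 pos [0.4862 0.0056 0.169 ] psi 4.29 zt [ 0.001  0.001 -1.   ] F [ 0.9 -0.2 -0.3] op 0.446 q [ 0.16  0.67 -0.42  2.05  0.53  0.53 -0.57]
[0.4814, 0.0517, 0.17] delta cm [-0.14 -4.64 -0.09]
[0.4814, 0.0527, 0.047] delta cm [-0.14 -4.73 12.21]
turn to 4.6: -0.31
```

>>> {"fn": "send_rows", "kwargs": {"series": [{"delta_pos":[-0.1,-3,0],"turn":0,"jaw":1},{"delta_pos":[-0.1,-4.7,0],"turn":0,"jaw":1},{"delta_pos":[-0.1,-4.7,2.5],"turn":0,"jaw":1},{"delta_pos":[-0.1,-4.7,6],"turn":0,"jaw":1},{"delta_pos":[-0.1,-4.7,9],"turn":0,"jaw":1},{"delta_pos":[-0.1,-4.7,10.5],"turn":0,"jaw":1},{"delta_pos":[-0.1,-4.7,11.2],"turn":0,"jaw":1},{"delta_pos":[-0.1,-4.7,11.2],"turn":0,"jaw":1}]}}

```text
clock: 4.98
tool_pos: [0.4811, 0.0508, 0.0554]
eef_rot: [0.999, 0.038, -0.001, 0.0]
contact_force: [-0.0, 0.0, -0.5]
opening: 0.444
```

```bash
python3 go.py .4814 .0527 .047; python3 - <<'E'
from h import *
cv2.imwrite('pics/w3.png',vision.snapshot('wrist'))
im=vision.snapshot('scene');cv2.imwrite('pics/s3.png',cv2.resize(im[80:300,130:430],None,fx=2.4,fy=2.4,interpolation=2))
E
```

```text
t 4.98 pos [0.4811 0.0508 0.0554] psi 4.36 zt [-0.003 -0.001 -1.   ] F [-0.   0.  -0.5] op 0.444 q [-0.09  0.87 -0.18  2.12  0.68  0.22 -0.8 ]
[0.4814, 0.0527, 0.047] delta cm [ 0.04 -0.19  0.84]
turn to 4.6: -0.24
```

View pics/w3.png

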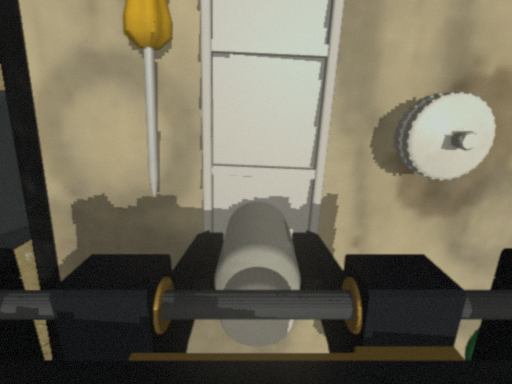

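View pics/s3.png

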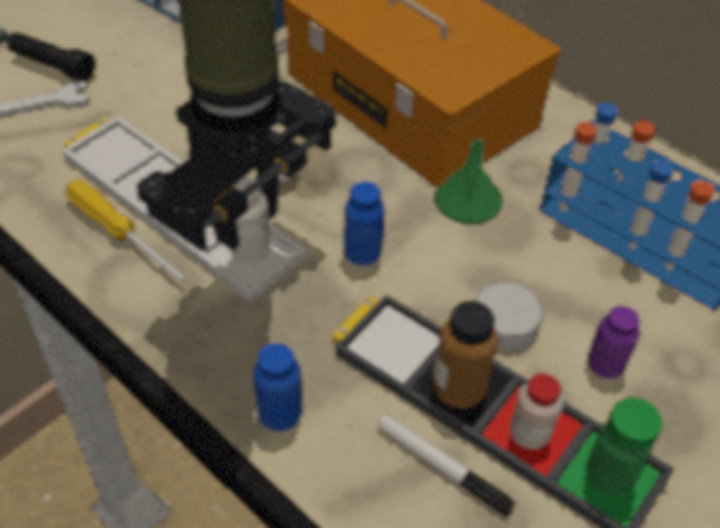

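>>> {"fn": "send_rows", "kwargs": {"series": [{"delta_pos":[0,-0.1,0.5],"turn":0,"jaw":1},{"delta_pos":[0,-0.1,0.9],"turn":0,"jaw":1},{"delta_pos":[0,-0.1,0.9],"turn":0,"jaw":1},{"delta_pos":[0,-0.1,0.9],"turn":0,"jaw":1}]}}

```text
clock: 5.42
tool_pos: [0.4821, 0.0516, 0.0479]
eef_rot: [0.999, 0.038, 0.0, 0.0]
contact_force: [-0.0, 0.3, -0.6]
opening: 0.442
```

>>> {"fn": "send_rows", "kwargs": {"series": [{"delta_pos":[0,0,0.1],"turn":0,"jaw":1},{"delta_pos":[0,0,0.2],"turn":0,"jaw":1},{"delta_pos":[0,0,0.2],"turn":0,"jaw":1}]}}

```text
clock: 5.67
tool_pos: [0.4821, 0.0517, 0.0459]
eef_rot: [0.999, 0.038, 0.0, 0.0]
contact_force: [-0.5, 0.5, 0.2]
opening: 0.442
```

Now release, open and rise.

>>> {"fn": "send_rows", "kwargs": {"series": [{"delta_pos":[0,0,0.1],"turn":0,"jaw":1},{"delta_pos":[0,0,0.1],"turn":0,"jaw":0.45},{"delta_pos":[0,0,0.1],"turn":0,"jaw":0.3},{"delta_pos":[0,0,0.1],"turn":0,"jaw":0.1},{"delta_pos":[0,0,0.1],"turn":0,"jaw":0},{"delta_pos":[0,0,0],"turn":0,"jaw":0},{"delta_pos":[0,0,-2],"turn":0,"jaw":0},{"delta_pos":[0,0,-5.5],"turn":0,"jaw":0}]}}

```text
clock: 6.33
tool_pos: [0.48, 0.0516, 0.099]
eef_rot: [0.999, 0.038, -0.003, 0.001]
contact_force: [0.7, 0.5, 0.2]
opening: 0.945
```

```bash
python3 go.py .506 -.193 .17 .506 -.193 .062; python3 - <<'E'
from h import *
im=vision.snapshot('scene');cv2.imwrite('pics/s4.png',cv2.resize(im[80:300,130:430],None,fx=2.4,fy=2.4,interpolation=2))
E
```

```text
t 6.33 pos [0.48   0.0516 0.099 ] psi 4.38 zt [-0.006 -0.002 -1.   ] F [0.7 0.5 0.2] op 0.945 q [-0.03  0.79 -0.29  2.1   0.64  0.35 -0.76]
[0.506, -0.193, 0.17] delta cm [ 0.68 24.59 -7.07]
[0.506, -0.193, 0.062] delta cm [ 0.74 24.58  3.73]
turn to 4.6: -0.22
```

View pics/s4.png

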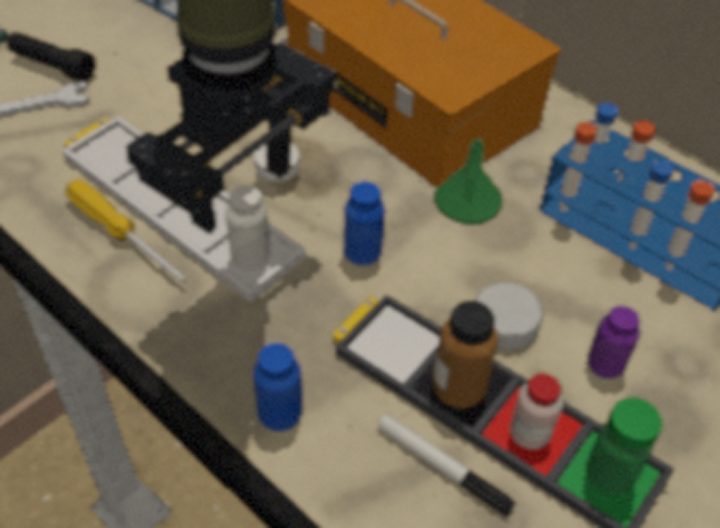

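>>> {"fn": "send_rows", "kwargs": {"series": [{"delta_pos":[0,0,-3],"turn":0,"jaw":0},{"delta_pos":[0,0,-6],"turn":0,"jaw":0},{"delta_pos":[0,3,-8],"turn":0,"jaw":0},{"delta_pos":[0.2,7,-8],"turn":0,"jaw":0},{"delta_pos":[0.3,11,-8],"turn":0,"jaw":0},{"delta_pos":[0.4,15,-8],"turn":0,"jaw":0},{"delta_pos":[0.5,19,-8],"turn":0,"jaw":0},{"delta_pos":[0.7,22.5,-8],"turn":0,"jaw":0}]}}

```text
clock: 7.05
tool_pos: [0.5051, -0.1755, 0.1806]
eef_rot: [0.999, 0.037, -0.0, 0.001]
contact_force: [0.3, 0.7, 0.6]
opening: 0.997
```

>>> {"fn": "send_rows", "kwargs": {"series": [{"delta_pos":[0,2,0],"turn":-0.2,"jaw":0},{"delta_pos":[0,2.2,0],"turn":-0.2,"jaw":0},{"delta_pos":[0,2.2,0],"turn":-0.2,"jaw":0},{"delta_pos":[0,2.2,0],"turn":-0.2,"jaw":0}]}}

```text
clock: 7.38
tool_pos: [0.5074, -0.1927, 0.1807]
eef_rot: [0.999, 0.04, 0.0, -0.001]
contact_force: [0.1, 0.4, 1.3]
opening: 1.0
```

```bash
python3 - <<'E'
from h import *
p=vision.camera_params('wrist')
im=vision.snapshot('wrist')
for X in [(.506,-.193,.109),(.514,-.265,.079),(.529,-.336,.097)]:
    u=proj('wrist',X,p);print(u);cv2.circle(im,tuple(int(round(v)) for v in u),2,(255,0,255),-1)
cv2.imwrite('pics/w5.png',im)
E
python3 go.py .507 -.193 .062
```

```text
[256.06897723 209.81942952]
[258.61215219 270.50074247]
[268.17229593 346.19337658]
t 7.43 pos [ 0.5075 -0.1921  0.1808] psi 4.67 zt [-0.     0.001 -1.   ] F [-0.4 -0.1  0.4] op 0.998 q [ 0.59  0.72 -0.52  1.87  0.54  0.69 -0.17]
[0.507, -0.193, 0.062] delta cm [-0.06  0.1  11.88]
turn to 4.6: 0.07
```

View pics/w5.png

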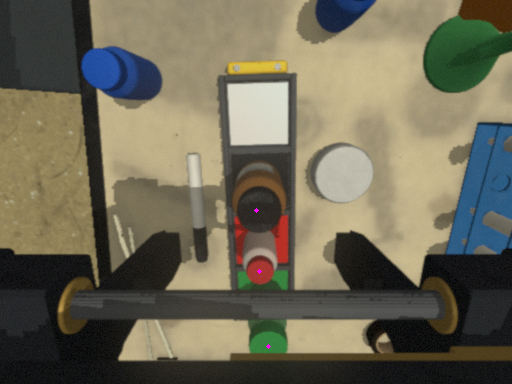

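>>> {"fn": "send_rows", "kwargs": {"series": [{"delta_pos":[0.1,0.1,3.5],"turn":0,"jaw":0},{"delta_pos":[0.1,0.1,7],"turn":0,"jaw":0},{"delta_pos":[0.1,0.1,10],"turn":0,"jaw":0},{"delta_pos":[0.1,0.1,11.5],"turn":0,"jaw":0},{"delta_pos":[0.1,0.1,11.9],"turn":0,"jaw":0},{"delta_pos":[0.1,0.1,11.9],"turn":0,"jaw":0.2},{"delta_pos":[0.1,0.1,11.9],"turn":0,"jaw":0.4},{"delta_pos":[0.1,0.1,11.9],"turn":0,"jaw":0.6}], "force": 18}}

```text
clock: 8.1
tool_pos: [0.5097, -0.1946, 0.0631]
eef_rot: [0.999, 0.04, 0.001, 0.0]
contact_force: [0.2, 0.3, 0.5]
opening: 0.798
```

>>> {"fn": "send_rows", "kwargs": {"series": [{"delta_pos":[0,0,0],"turn":0,"jaw":1},{"delta_pos":[0,0,0],"turn":0,"jaw":1},{"delta_pos":[0,0,0],"turn":0,"jaw":1},{"delta_pos":[0,0,0],"turn":0,"jaw":1},{"delta_pos":[0,0,0],"turn":0,"jaw":1}]}}

```text
clock: 8.52
tool_pos: [0.5089, -0.1952, 0.0623]
eef_rot: [0.999, 0.039, 0.001, 0.0]
contact_force: [0.1, 0.0, 4.3]
opening: 0.536
```

```bash
python3 go.py .479 .1235 .2 .479 .1235 .06
```

```text
t 8.52 pos [ 0.5089 -0.1952  0.0623] psi 4.5 zt [ 0.001 -0.    -1.   ] F [0.1 0.  4.3] op 0.536 q [ 0.49  0.9  -0.35  1.93  0.7   0.43 -0.31]
[0.479, 0.1235, 0.2] delta cm [ -0.47 -32.   -13.79]
[0.479, 0.1235, 0.06] delta cm [ -0.48 -32.01   0.21]
turn to 4.6: -0.1
```

>>> {"fn": "send_rows", "kwargs": {"series": [{"delta_pos":[0,0,-2],"turn":0,"jaw":1},{"delta_pos":[0,0,-5],"turn":0,"jaw":1},{"delta_pos":[0,0,-9],"turn":0,"jaw":1},{"delta_pos":[0,-1,-12],"turn":0,"jaw":1},{"delta_pos":[-0.1,-4,-14],"turn":0,"jaw":1},{"delta_pos":[-0.2,-8,-14],"turn":0,"jaw":1},{"delta_pos":[-0.2,-12,-14],"turn":0,"jaw":1},{"delta_pos":[-0.3,-16,-14],"turn":0,"jaw":1}]}}

```text
clock: 9.18
tool_pos: [0.4927, -0.0346, 0.2022]
eef_rot: [0.999, 0.039, 0.001, 0.0]
contact_force: [0.2, -0.1, -0.8]
opening: 0.534
```

>>> {"fn": "send_rows", "kwargs": {"series": [{"delta_pos":[0,-4,0],"turn":0,"jaw":1},{"delta_pos":[0,-8,0],"turn":0,"jaw":1},{"delta_pos":[0,-11.5,0],"turn":0,"jaw":1},{"delta_pos":[-0.1,-14,0],"turn":0,"jaw":1},{"delta_pos":[-0.1,-15.5,0],"turn":0,"jaw":1},{"delta_pos":[-0.1,-15.8,0],"turn":0,"jaw":1},{"delta_pos":[-0.1,-15.8,0],"turn":0,"jaw":1}]}}

```text
clock: 9.77
tool_pos: [0.4792, 0.1224, 0.2016]
eef_rot: [0.999, 0.041, -0.0, 0.0]
contact_force: [-0.1, -0.1, -1.3]
opening: 0.532
```

```bash
python3 go.py .479 .1215 .06;python3 - <<'E'
from h import *
cv2.imwrite('pics/w6.png',vision.snapshot('wrist'))
im=vision.snapshot('scene');cv2.imwrite('pics/s6.png',cv2.resize(im[80:300,130:430],None,fx=2.4,fy=2.4,interpolation=2))
E
```

```text
t 9.77 pos [0.4792 0.1224 0.2016] psi 4.64 zt [-0. -0. -1.] F [-0.1 -0.1 -1.3] op 0.532 q [-0.04  0.63 -0.48  1.99  0.48  0.63 -0.76]
[0.479, 0.1215, 0.06] delta cm [-0.02  0.09 14.16]
turn to 4.6: 0.04
```

View pics/s6.png

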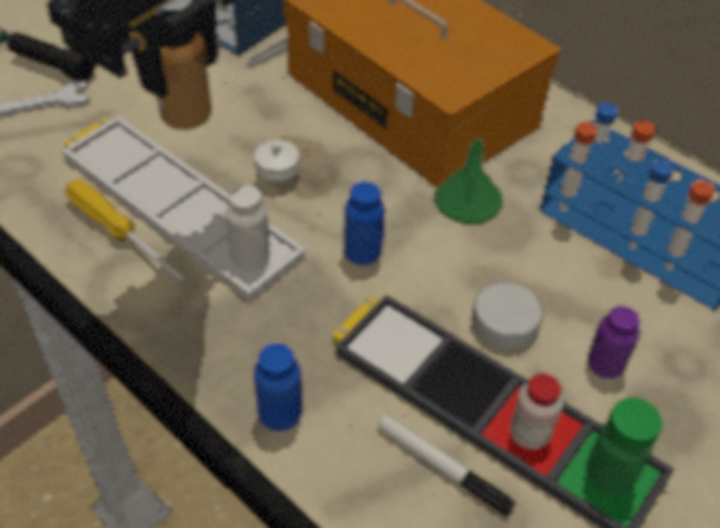

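>>> {"fn": "send_rows", "kwargs": {"series": [{"delta_pos":[0,0.1,3.5],"turn":0,"jaw":1},{"delta_pos":[0,0.1,7],"turn":0,"jaw":1},{"delta_pos":[0,0.1,10.5],"turn":0,"jaw":1},{"delta_pos":[0,0.1,12.5],"turn":0,"jaw":1},{"delta_pos":[0,0.1,13.6],"turn":0,"jaw":1},{"delta_pos":[0,0.1,14],"turn":0,"jaw":1},{"delta_pos":[0,0.1,14],"turn":0,"jaw":1},{"delta_pos":[0,0.1,14.1],"turn":0,"jaw":1}]}}

```text
clock: 10.53
tool_pos: [0.4802, 0.1197, 0.0612]
eef_rot: [0.999, 0.039, 0.0, 0.0]
contact_force: [0.2, 0.5, -0.2]
opening: 0.532
```

>>> {"fn": "send_rows", "kwargs": {"series": [{"delta_pos":[0,0,0.1],"turn":0,"jaw":1},{"delta_pos":[0,0,0.1],"turn":0,"jaw":1}]}}

```text
clock: 10.7
tool_pos: [0.4803, 0.1205, 0.0605]
eef_rot: [0.999, 0.039, 0.001, -0.0]
contact_force: [0.7, 0.8, -1.0]
opening: 0.535
```

>>> {"fn": "send_rows", "kwargs": {"series": [{"delta_pos":[0,0,0.1],"turn":0,"jaw":1},{"delta_pos":[0,0,0.1],"turn":0,"jaw":1},{"delta_pos":[0,0,0.1],"turn":0,"jaw":0.4},{"delta_pos":[0,0,0.1],"turn":0,"jaw":0.3},{"delta_pos":[0,0,0.1],"turn":0,"jaw":0.1},{"delta_pos":[0,0,0.1],"turn":0,"jaw":0},{"delta_pos":[0,0,-2],"turn":0,"jaw":0},{"delta_pos":[0,0,-5],"turn":0,"jaw":0}]}}

```text
clock: 11.37
tool_pos: [0.478, 0.1204, 0.1085]
eef_rot: [0.999, 0.04, -0.002, 0.001]
contact_force: [0.6, -0.5, 0.4]
opening: 0.954
```

>>> {"fn": "send_rows", "kwargs": {"series": [{"delta_pos":[0,0,-4],"turn":0,"jaw":0},{"delta_pos":[0,0,-7],"turn":0,"jaw":0},{"delta_pos":[0,3,-7],"turn":0,"jaw":0},{"delta_pos":[0,7,-7],"turn":0,"jaw":0},{"delta_pos":[0,11,-7],"turn":0,"jaw":0},{"delta_pos":[0,15,-7],"turn":0,"jaw":0},{"delta_pos":[0,19,-7],"turn":0,"jaw":0},{"delta_pos":[0.1,23,-7],"turn":0,"jaw":0}]}}

```text
clock: 12.03
tool_pos: [0.4982, -0.1105, 0.1797]
eef_rot: [0.999, 0.04, -0.0, 0.0]
contact_force: [0.8, -0.3, -1.0]
opening: 1.002
```

```bash
python3 go.py .514 -.265 .18 .514 -.265 .042;python3 - <<'E'
from h import *
im=vision.snapshot('scene');cv2.imwrite('pics/s7.png',cv2.resize(im[80:300,130:430],None,fx=2.4,fy=2.4,interpolation=2))
E
```

```text
t 12.03 pos [ 0.4982 -0.1105  0.1797] psi 4.53 zt [-0.001 -0.    -1.   ] F [ 0.8 -0.3 -1. ] op 1.002 q [ 0.45  0.69 -0.52  1.97  0.57  0.63 -0.37]
[0.514, -0.265, 0.18] delta cm [ 0.36 15.52 -0.02]
[0.514, -0.265, 0.042] delta cm [ 0.37 15.52 13.78]
turn to 4.6: -0.07
```

View pics/s7.png

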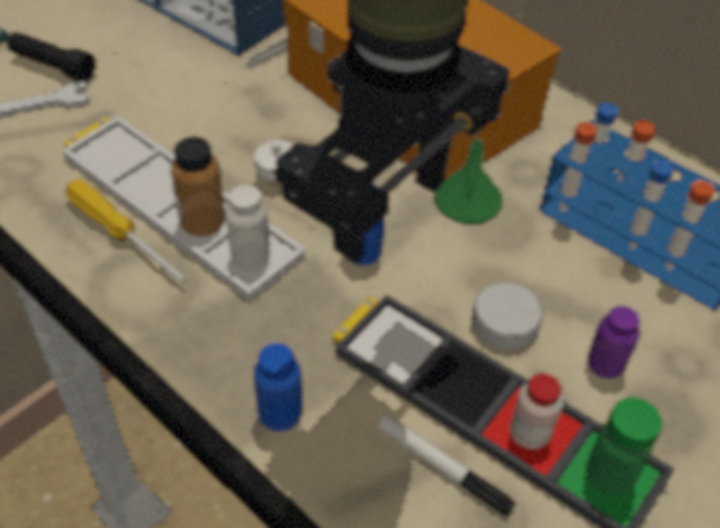

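>>> {"fn": "send_rows", "kwargs": {"series": [{"delta_pos":[0.1,4,0],"turn":0,"jaw":0},{"delta_pos":[0.2,8,0],"turn":0,"jaw":0},{"delta_pos":[0.3,12,0],"turn":0,"jaw":0},{"delta_pos":[0.3,14.5,0],"turn":0,"jaw":0},{"delta_pos":[0.4,15.5,0],"turn":0,"jaw":0},{"delta_pos":[0.4,15.5,0],"turn":0,"jaw":0},{"delta_pos":[0.4,15.5,0],"turn":0,"jaw":0}]}}

```text
clock: 12.67
tool_pos: [0.5149, -0.2611, 0.1796]
eef_rot: [0.999, 0.04, -0.0, -0.001]
contact_force: [0.1, 0.1, -0.2]
opening: 1.003
```

```bash
python3 - <<'E'
from h import *
p=vision.camera_params('wrist')
im=vision.snapshot('wrist')
for X in [(.514,-.265,.079),(.529,-.336,.097)]:
    u=proj('wrist',X,p);print(u);cv2.circle(im,tuple(int(round(v)) for v in u),2,(255,0,255),-1)
cv2.imwrite('pics/w8.png',im)
E
python3 go.py .514 -.265 .052
```

```text
[256.4141501  202.40918334]
[266.8433371  285.54567449]
t 12.72 pos [ 0.5151 -0.26    0.1797] psi 4.69 zt [-0.     0.002 -1.   ] F [-0.5 -0.1 -0.8] op 1.002 q [ 0.71  0.77 -0.56  1.77  0.56  0.77 -0.06]
[0.514, -0.265, 0.052] delta cm [-0.15  0.52 12.77]
turn to 4.6: 0.09
```

View pics/w8.png

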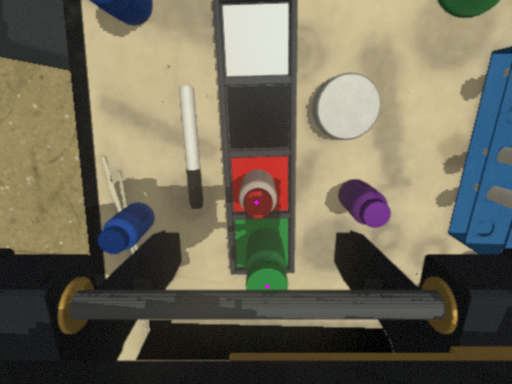

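```bash
python3 - <<'E'
from h import *
print(unproj('wrist',(376,213),.075),unproj('wrist',(112,238),.07),unproj('top',(440,160),.0),proj('top',(.53,-.43,.3)))
E
```

```text
[ 0.62262498 -0.26644629  0.075     ] [ 0.38101339 -0.31364234  0.07      ] [ 0.58122475 -0.49315929  0.        ] [489.37119066 147.0286272 ]
```

>>> {"fn": "send_rows", "kwargs": {"series": [{"delta_pos":[-0.1,0.3,3.5],"turn":0,"jaw":0},{"delta_pos":[-0.1,0.3,7],"turn":0,"jaw":0},{"delta_pos":[-0.1,0.3,9],"turn":0,"jaw":0},{"delta_pos":[-0.1,0.3,9],"turn":0,"jaw":0.2},{"delta_pos":[-0.1,0.3,9],"turn":0,"jaw":0.3}], "force": 12}}

```text
clock: 13.13
tool_pos: [0.5142, -0.263, 0.0896]
eef_rot: [0.999, 0.041, -0.001, -0.001]
contact_force: [0.9, -0.5, -0.0]
opening: 0.873
```

>>> {"fn": "send_rows", "kwargs": {"series": [{"delta_pos":[0,0.1,2],"turn":0,"jaw":0.3},{"delta_pos":[0,0.1,3.4],"turn":0,"jaw":0.3},{"delta_pos":[0,0.1,3.8],"turn":0,"jaw":0.3},{"delta_pos":[0,0.1,3.8],"turn":0,"jaw":0.5},{"delta_pos":[0,0.1,3.8],"turn":0,"jaw":0.7},{"delta_pos":[0,0.1,3.8],"turn":0,"jaw":1},{"delta_pos":[0,0.1,3.8],"turn":0,"jaw":1},{"delta_pos":[0,0.1,3.8],"turn":0,"jaw":1}], "force": 12}}

```text
clock: 13.8
tool_pos: [0.515, -0.267, 0.0528]
eef_rot: [0.999, 0.039, 0.001, 0.0]
contact_force: [-0.2, 0.4, 4.6]
opening: 0.4
```

>>> {"fn": "send_rows", "kwargs": {"series": [{"delta_pos":[0,0,0],"turn":0,"jaw":1},{"delta_pos":[0,0,0],"turn":0,"jaw":1}]}}

```text
clock: 13.97
tool_pos: [0.5151, -0.267, 0.0528]
eef_rot: [0.999, 0.039, 0.001, 0.0]
contact_force: [-0.3, 0.3, 6.9]
opening: 0.404
```

```bash
python3 go.py .477 .1957 .2
```

```text
t 13.97 pos [ 0.5151 -0.267   0.0528] psi 4.51 zt [ 0.002 -0.001 -1.   ] F [-0.3  0.3  6.9] op 0.404 q [ 0.64  0.95 -0.42  1.82  0.72  0.52 -0.18]
[0.477, 0.1957, 0.2] delta cm [ -0.13 -46.41 -14.76]
turn to 4.6: -0.09
```

>>> {"fn": "send_rows", "kwargs": {"series": [{"delta_pos":[0,0,-2],"turn":0,"jaw":1},{"delta_pos":[0,0,-5],"turn":0,"jaw":1},{"delta_pos":[0,0,-9],"turn":0,"jaw":1},{"delta_pos":[0,-1,-12],"turn":0,"jaw":1},{"delta_pos":[0,-4,-14],"turn":0,"jaw":1},{"delta_pos":[0,-8,-14],"turn":0,"jaw":1},{"delta_pos":[0,-12,-14],"turn":0,"jaw":1},{"delta_pos":[0,-16,-14],"turn":0,"jaw":1}]}}

```text
clock: 14.63
tool_pos: [0.5013, -0.1062, 0.1923]
eef_rot: [0.999, 0.039, 0.001, 0.0]
contact_force: [0.7, -0.2, -0.7]
opening: 0.4
```

>>> {"fn": "send_rows", "kwargs": {"series": [{"delta_pos":[0,-4,0],"turn":0,"jaw":1},{"delta_pos":[0,-8,0],"turn":0,"jaw":1},{"delta_pos":[0,-12,0],"turn":0,"jaw":1},{"delta_pos":[0,-16,0],"turn":0,"jaw":1},{"delta_pos":[0,-20,0],"turn":0,"jaw":1},{"delta_pos":[-0.1,-24,0],"turn":0,"jaw":1},{"delta_pos":[-0.1,-27,0],"turn":0,"jaw":1},{"delta_pos":[-0.1,-29,0],"turn":0,"jaw":1}]}}

```text
clock: 15.3
tool_pos: [0.4768, 0.1863, 0.1921]
eef_rot: [0.999, 0.042, 0.0, -0.001]
contact_force: [1.1, -0.4, -0.4]
opening: 0.401
```

>>> {"fn": "send_rows", "kwargs": {"series": [{"delta_pos":[0,-1,0],"turn":0,"jaw":1},{"delta_pos":[0,-1.2,0],"turn":0,"jaw":1},{"delta_pos":[0,-1.2,0],"turn":0,"jaw":1},{"delta_pos":[0,-1.2,0],"turn":0,"jaw":1}]}}

```text
clock: 15.63
tool_pos: [0.4771, 0.1914, 0.1915]
eef_rot: [0.999, 0.038, -0.0, 0.001]
contact_force: [-0.5, -0.4, -0.2]
opening: 0.403
```

```bash
python3 go.py .477 .1937 .05;python3 - <<'E'
from h import *
cv2.imwrite('pics/w9.png',vision.snapshot('wrist'))
im=vision.snapshot('scene');cv2.imwrite('pics/s9.png',cv2.resize(im[80:300,130:430],None,fx=2.4,fy=2.4,interpolation=2))
E
```

```text
t 15.63 pos [0.4771 0.1914 0.1915] psi 4.37 zt [-0.001 -0.002 -1.   ] F [-0.5 -0.4 -0.2] op 0.403 q [-0.17  0.67 -0.49  1.95  0.5   0.65 -0.9 ]
[0.477, 0.1937, 0.05] delta cm [ 0.02 -0.26 14.15]
turn to 4.6: -0.23
```

View pics/w9.png

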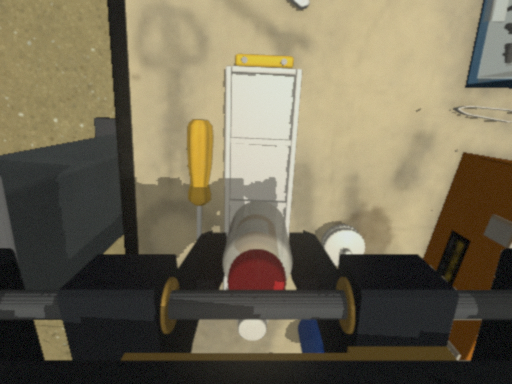

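View pics/s9.png

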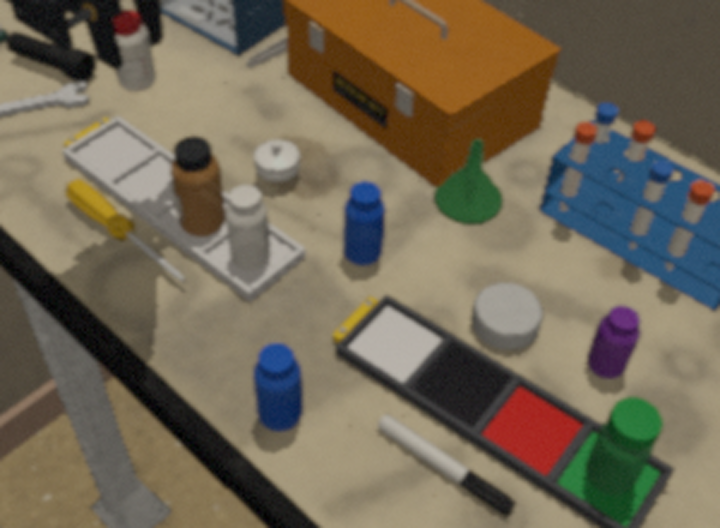

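>>> {"fn": "send_rows", "kwargs": {"series": [{"delta_pos":[0,-0.2,3.5],"turn":0,"jaw":1},{"delta_pos":[0,-0.2,7],"turn":0,"jaw":1},{"delta_pos":[0,-0.2,10.5],"turn":0,"jaw":1},{"delta_pos":[0,-0.2,12.5],"turn":0,"jaw":1},{"delta_pos":[0,-0.2,13.6],"turn":0,"jaw":1},{"delta_pos":[0,-0.2,14],"turn":0,"jaw":1},{"delta_pos":[0,-0.2,14.1],"turn":0,"jaw":1},{"delta_pos":[0,-0.2,14.1],"turn":0,"jaw":1}]}}

```text
clock: 16.4
tool_pos: [0.4772, 0.1952, 0.0511]
eef_rot: [0.999, 0.039, 0.0, 0.0]
contact_force: [0.4, 0.0, 0.1]
opening: 0.402
```

>>> {"fn": "send_rows", "kwargs": {"series": [{"delta_pos":[0,0,0],"turn":0,"jaw":1},{"delta_pos":[0,0,0],"turn":0,"jaw":1}]}}

```text
clock: 16.57
tool_pos: [0.4774, 0.1957, 0.0516]
eef_rot: [0.999, 0.039, 0.001, -0.0]
contact_force: [-0.1, -0.8, -1.0]
opening: 0.4
```

>>> {"fn": "send_rows", "kwargs": {"series": [{"delta_pos":[0,0.1,0.2],"turn":0,"jaw":1},{"delta_pos":[0,0.1,0.2],"turn":0,"jaw":1},{"delta_pos":[0,0.1,0.2],"turn":0,"jaw":0.5},{"delta_pos":[0,0.1,0.2],"turn":0,"jaw":0.35},{"delta_pos":[0,0.1,0.2],"turn":0,"jaw":0.1},{"delta_pos":[0,0.1,0.2],"turn":0,"jaw":0},{"delta_pos":[0,0.1,-2],"turn":0,"jaw":0},{"delta_pos":[0,0.1,-6],"turn":0,"jaw":0}]}}

```text
clock: 17.23
tool_pos: [0.4745, 0.1936, 0.1084]
eef_rot: [0.999, 0.04, -0.003, 0.002]
contact_force: [1.6, 0.4, -0.4]
opening: 0.829
```

>>> {"fn": "send_rows", "kwargs": {"series": [{"delta_pos":[0,0,-4],"turn":0,"jaw":0},{"delta_pos":[0,0,-7],"turn":0,"jaw":0},{"delta_pos":[0,3,-7],"turn":0,"jaw":0},{"delta_pos":[0,7,-7],"turn":0,"jaw":0},{"delta_pos":[0,11,-7],"turn":0,"jaw":0},{"delta_pos":[0,15,-7],"turn":0,"jaw":0},{"delta_pos":[0,19,-7],"turn":0,"jaw":0},{"delta_pos":[0.1,23,-7],"turn":0,"jaw":0}]}}

```text
clock: 17.9
tool_pos: [0.4953, -0.0365, 0.1807]
eef_rot: [0.999, 0.04, -0.0, 0.0]
contact_force: [0.9, -1.1, 0.9]
opening: 0.999
```

```bash
python3 go.py .529 -.336 .18;python3 - <<'E'
from h import *
im=vision.snapshot('scene');cv2.imwrite('pics/s10.png',cv2.resize(im[80:300,130:430],None,fx=2.4,fy=2.4,interpolation=2))
E
```

```text
t 17.9 pos [ 0.4953 -0.0365  0.1807] psi 4.54 zt [-0.001 -0.    -1.   ] F [ 0.9 -1.1  0.9] op 0.999 q [ 0.31  0.68 -0.53  2.01  0.58  0.61 -0.53]
[0.529, -0.336, 0.18] delta cm [ 0.99 30.12  0.08]
turn to 4.6: -0.06
```

View pics/s10.png

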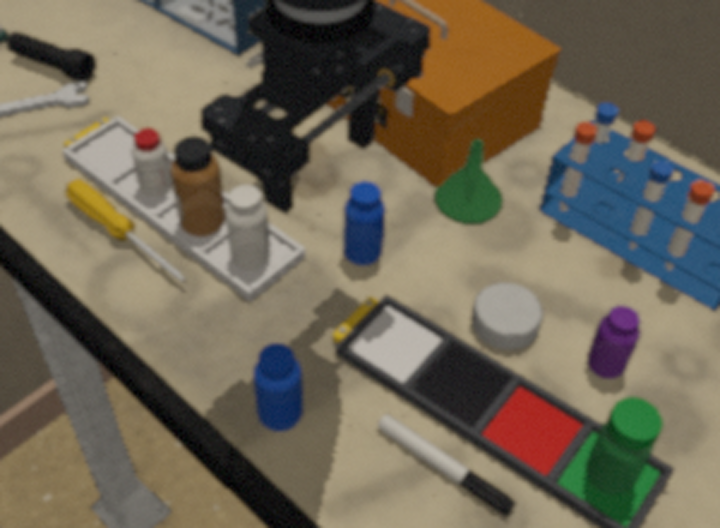

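>>> {"fn": "send_rows", "kwargs": {"series": [{"delta_pos":[0.1,4,0],"turn":0,"jaw":0},{"delta_pos":[0.3,8,0],"turn":0,"jaw":0},{"delta_pos":[0.4,12,0],"turn":0,"jaw":0},{"delta_pos":[0.6,16,0],"turn":0,"jaw":0},{"delta_pos":[0.7,20,0],"turn":0,"jaw":0},{"delta_pos":[0.8,23.5,0],"turn":0,"jaw":0},{"delta_pos":[0.9,26,0],"turn":0,"jaw":0},{"delta_pos":[1,28,0],"turn":0,"jaw":0}]}}

```text
clock: 18.62
tool_pos: [0.527, -0.3162, 0.1802]
eef_rot: [0.999, 0.037, -0.001, 0.001]
contact_force: [1.3, 0.5, 0.7]
opening: 1.003
```

>>> {"fn": "send_rows", "kwargs": {"series": [{"delta_pos":[0,1.5,0],"turn":0,"jaw":0},{"delta_pos":[0,2.1,0],"turn":0,"jaw":0},{"delta_pos":[0,2.1,0],"turn":0,"jaw":0},{"delta_pos":[0,2.1,0],"turn":0,"jaw":0}]}}

```text
clock: 18.95
tool_pos: [0.5295, -0.3326, 0.1805]
eef_rot: [0.999, 0.04, -0.0, -0.001]
contact_force: [0.1, 0.2, -0.3]
opening: 1.001
```

```bash
python3 - <<'E'
from h import *
p=vision.camera_params('wrist')
im=vision.snapshot('wrist')
for X in [(.529,-.336,.097)]:
    u=proj('wrist',X,p);print(u);cv2.circle(im,tuple(int(round(v)) for v in u),2,(255,0,255),-1)
cv2.imwrite('pics/w11.png',im)
cv2.imwrite('pics/s11.png',vision.snapshot('scene'))
E
python3 go.py .529 -.336 .052
```

```text
[256.96616213 208.49169348]
t 19.05 pos [ 0.5298 -0.3318  0.1808] psi 4.66 zt [-0.     0.001 -1.   ] F [ 0.2 -0.4 -0.5] op 0.998 q [ 0.81  0.83 -0.6   1.62  0.57  0.88  0.07]
[0.529, -0.336, 0.052] delta cm [-0.12  0.43 12.88]
turn to 4.6: 0.06
```

View pics/w11.png

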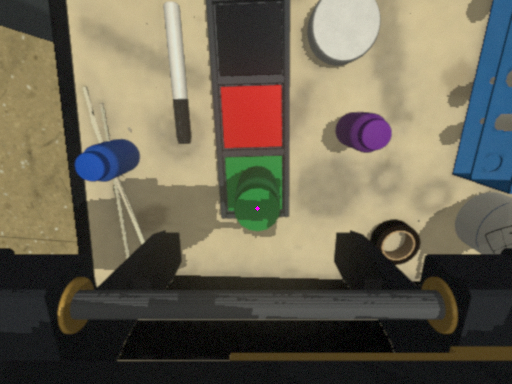

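View pics/s11.png

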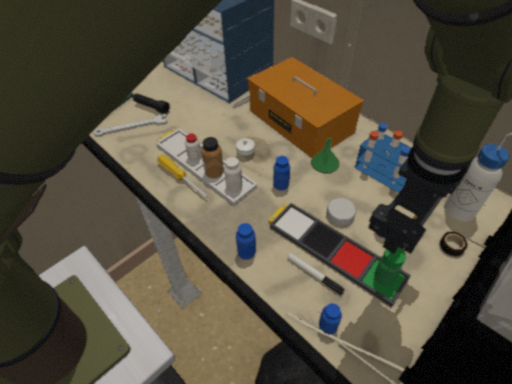

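>>> {"fn": "send_rows", "kwargs": {"series": [{"delta_pos":[-0.1,0.3,3.5],"turn":0,"jaw":0},{"delta_pos":[-0.1,0.3,7],"turn":0,"jaw":0},{"delta_pos":[-0.1,0.3,9.5],"turn":0,"jaw":0.1},{"delta_pos":[-0.1,0.3,11.5],"turn":0,"jaw":0.2},{"delta_pos":[-0.1,0.3,12.5],"turn":0,"jaw":0.25},{"delta_pos":[-0.1,0.3,12.8],"turn":0,"jaw":0.3},{"delta_pos":[-0.1,0.3,12.8],"turn":0,"jaw":0.3}], "force": 15}}

```text
clock: 19.63
tool_pos: [0.5291, -0.3359, 0.0528]
eef_rot: [0.999, 0.04, -0.0, -0.0]
contact_force: [0.5, 0.8, 1.3]
opening: 0.702
```

>>> {"fn": "send_rows", "kwargs": {"series": [{"delta_pos":[0,0,0],"turn":0,"jaw":0.5},{"delta_pos":[0,0,0],"turn":0,"jaw":0.7},{"delta_pos":[0,0,0],"turn":0,"jaw":1},{"delta_pos":[0,0,0],"turn":0,"jaw":1},{"delta_pos":[0,0,0],"turn":0,"jaw":1}]}}

```text
clock: 20.05
tool_pos: [0.5294, -0.3372, 0.054]
eef_rot: [0.999, 0.039, 0.001, 0.001]
contact_force: [-1.3, -0.4, 6.9]
opening: 0.469
```

```bash
python3 go.py .4746 .2677 .2
```

```text
t 20.05 pos [ 0.5294 -0.3372  0.054 ] psi 4.5 zt [ 0.002 -0.001 -1.   ] F [-1.3 -0.4  6.9] op 0.469 q [ 0.76  1.   -0.49  1.67  0.7   0.65 -0.04]
[0.4746, 0.2677, 0.2] delta cm [ -0.7  -60.72 -14.67]
turn to 4.6: -0.1
```

>>> {"fn": "send_rows", "kwargs": {"series": [{"delta_pos":[0,0,-2],"turn":0,"jaw":1},{"delta_pos":[0,0,-5],"turn":0,"jaw":1},{"delta_pos":[0,0,-9],"turn":0,"jaw":1},{"delta_pos":[0,-1,-12],"turn":0,"jaw":1},{"delta_pos":[0,-4,-14],"turn":0,"jaw":1},{"delta_pos":[-0.1,-8,-14],"turn":0,"jaw":1},{"delta_pos":[-0.1,-12,-14],"turn":0,"jaw":1},{"delta_pos":[-0.2,-16,-14],"turn":0,"jaw":1}]}}

```text
clock: 20.72
tool_pos: [0.514, -0.1763, 0.1935]
eef_rot: [0.999, 0.039, 0.001, 0.0]
contact_force: [1.0, -0.2, -0.7]
opening: 0.47
```

>>> {"fn": "send_rows", "kwargs": {"series": [{"delta_pos":[0,-4,0],"turn":0,"jaw":1},{"delta_pos":[-0.1,-8,0],"turn":0,"jaw":1},{"delta_pos":[-0.1,-12,0],"turn":0,"jaw":1},{"delta_pos":[-0.2,-16,0],"turn":0,"jaw":1},{"delta_pos":[-0.2,-20,0],"turn":0,"jaw":1},{"delta_pos":[-0.3,-24,0],"turn":0,"jaw":1},{"delta_pos":[-0.3,-28,0],"turn":0,"jaw":1},{"delta_pos":[-0.4,-32,0],"turn":0,"jaw":1}]}}

```text
clock: 21.38
tool_pos: [0.4846, 0.143, 0.1929]
eef_rot: [0.999, 0.039, 0.0, 0.0]
contact_force: [0.8, -0.0, -0.3]
opening: 0.472
```

>>> {"fn": "send_rows", "kwargs": {"series": [{"delta_pos":[0,-4,0],"turn":0,"jaw":1},{"delta_pos":[0,-8,0],"turn":0,"jaw":1},{"delta_pos":[-0.1,-11,0],"turn":0,"jaw":1},{"delta_pos":[-0.1,-12.2,0],"turn":0,"jaw":1},{"delta_pos":[-0.1,-12.6,0],"turn":0,"jaw":1},{"delta_pos":[-0.1,-12.6,0],"turn":0,"jaw":1},{"delta_pos":[-0.1,-12.6,0],"turn":0,"jaw":1}]}}

```text
clock: 21.97
tool_pos: [0.4746, 0.2641, 0.1924]
eef_rot: [0.999, 0.038, -0.0, 0.001]
contact_force: [-0.7, -0.8, -1.0]
opening: 0.474
```

```bash
python3 go.py .4746 .2667 .051;python3 - <<'E'
from h import *
cv2.imwrite('pics/w12.png',vision.snapshot('wrist'))
E
```

```text
t 21.97 pos [0.4746 0.2641 0.1924] psi 4.38 zt [-0.    -0.003 -1.   ] F [-0.7 -0.8 -1. ] op 0.474 q [-0.29  0.7  -0.51  1.86  0.5   0.71 -1.01]
[0.4746, 0.2667, 0.051] delta cm [ 0.03 -0.3  14.14]
turn to 4.6: -0.22
```

View pics/w12.png

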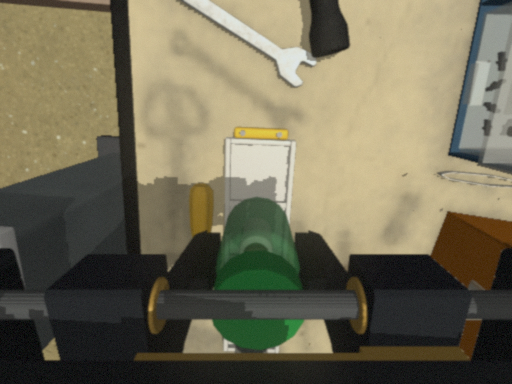

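>>> {"fn": "send_rows", "kwargs": {"series": [{"delta_pos":[0,-0.1,3.5],"turn":0,"jaw":1},{"delta_pos":[0,-0.1,7],"turn":0,"jaw":1},{"delta_pos":[0,-0.1,10.5],"turn":0,"jaw":1},{"delta_pos":[0,-0.1,12.5],"turn":0,"jaw":1},{"delta_pos":[0,-0.1,13.6],"turn":0,"jaw":1},{"delta_pos":[0,-0.1,14.1],"turn":0,"jaw":1},{"delta_pos":[0,-0.1,14.1],"turn":0,"jaw":1},{"delta_pos":[0,-0.1,14.1],"turn":0,"jaw":1}]}}

```text
clock: 22.68
tool_pos: [0.4749, 0.2673, 0.0525]
eef_rot: [0.999, 0.039, 0.001, -0.0]
contact_force: [-0.5, -0.5, -0.1]
opening: 0.472
```

>>> {"fn": "send_rows", "kwargs": {"series": [{"delta_pos":[0,0,0],"turn":0,"jaw":1},{"delta_pos":[0,0,0],"turn":0,"jaw":1}]}}

```text
clock: 22.85
tool_pos: [0.4749, 0.2678, 0.0527]
eef_rot: [0.999, 0.039, 0.001, -0.001]
contact_force: [0.2, -0.3, -0.4]
opening: 0.469
```

>>> {"fn": "send_rows", "kwargs": {"series": [{"delta_pos":[0,0.1,0.2],"turn":0,"jaw":1},{"delta_pos":[0,0.1,0.2],"turn":0,"jaw":1},{"delta_pos":[0,0.1,0.2],"turn":0,"jaw":0.45},{"delta_pos":[0,0.1,0.2],"turn":0,"jaw":0.3},{"delta_pos":[0,0.1,0.2],"turn":0,"jaw":0.2},{"delta_pos":[0,0.1,0.2],"turn":0,"jaw":0.1},{"delta_pos":[0,0.1,-2],"turn":0,"jaw":0.1},{"delta_pos":[0,0.1,-5],"turn":0,"jaw":0.1}]}}

```text
clock: 23.52
tool_pos: [0.4725, 0.2656, 0.1002]
eef_rot: [0.999, 0.04, -0.002, 0.002]
contact_force: [-0.1, 0.6, -0.6]
opening: 0.888
```

>>> {"fn": "send_rows", "kwargs": {"series": [{"delta_pos":[0,0,-4],"turn":0,"jaw":0},{"delta_pos":[0,0,-8],"turn":0,"jaw":0},{"delta_pos":[0,3,-9],"turn":0,"jaw":0},{"delta_pos":[0,7,-9],"turn":0,"jaw":0},{"delta_pos":[0,11,-9],"turn":0,"jaw":0},{"delta_pos":[0,15,-9],"turn":0,"jaw":0},{"delta_pos":[0,19,-9],"turn":0,"jaw":0},{"delta_pos":[0,23,-9],"turn":0,"jaw":0}]}}

```text
clock: 24.18
tool_pos: [0.4919, 0.0355, 0.1917]
eef_rot: [0.999, 0.04, -0.0, 0.0]
contact_force: [0.2, -0.7, 0.4]
opening: 1.001
```

>>> {"fn": "send_rows", "kwargs": {"series": [{"delta_pos":[0,4,0],"turn":0,"jaw":0},{"delta_pos":[0,8,0],"turn":0,"jaw":0},{"delta_pos":[0,12,0],"turn":0,"jaw":0},{"delta_pos":[0,15,0],"turn":0,"jaw":0},{"delta_pos":[0,16,0],"turn":0,"jaw":0},{"delta_pos":[0,16,0],"turn":0,"jaw":0},{"delta_pos":[0,16,0],"turn":0,"jaw":0}]}}

```text
clock: 24.77
tool_pos: [0.5047, -0.121, 0.1917]
eef_rot: [0.999, 0.039, 0.0, -0.001]
contact_force: [-0.2, 0.3, 0.9]
opening: 0.997
```

```bash
python3 go.py;python3 - <<'E'
from fitt import *
im=vision.snapshot('scene');cv2.imwrite('pics/s13.png',cv2.resize(im[110:220,130:290],None,fx=4,fy=4,interpolation=2))
im=vision.snapshot('top');cv2.imwrite('pics/t13.png',cv2.resize(im[155:240,90:250],None,fx=4,fy=4,interpolation=2))
tr=np.array([.478,.1597]);ya=.0317;c,s=np.cos(ya),np.sin(ya)
for b,y in zip(['white_bottle','amber_bottle','red_cap_bottle','green_bottle'],[-.108,-.036,.036,.108]):
    pc=tr+[-s*y,c*y]
    ms={}
    for cam in ['top','scene']:
        u=proj(cam,(*pc,.05))
        best=[d for d in nets.trace(cam,b) if np.hypot(d['location'][1]*512-u[0],d['location'][0]*384-u[1])<15]
        if best: ms[cam]=best[0]['region']
    if ms:
        o=fitb(b,tuple(ms),.006,ms);d=o.x-pc
        print(b,list(ms),'IoU',round(-o.fun,2),'offset mm in pocket',np.round([1e3*(c*d[0]+s*d[1]),1e3*(-s*d[0]+c*d[1])],1))
    else: print(b,'not seen')
E
```

```text
t 24.77 pos [ 0.5047 -0.121   0.1917] psi 4.52 zt [ 0.     0.001 -1.   ] F [-0.2  0.3  0.9] op 0.997 q [ 0.5   0.69 -0.58  1.93  0.58  0.69 -0.35]
turn to 4.6: -0.08
tray ('top', 'scene') [0.478  0.1597 0.0332] -0.9597171290837487
tray ('top',) [0.4789 0.1587 0.032 ] -0.962642515245817
tray ('scene',) [0.4773 0.1608 0.0296] -0.9682911086009359
-0.9811483047810193
white_bottle ['top', 'scene'] IoU 0.9 offset mm in pocket [-1.1 -1.7]
amber_bottle ['top', 'scene'] IoU 0.86 offset mm in pocket [-0.6 -2.4]
red_cap_bottle ['top', 'scene'] IoU 0.89 offset mm in pocket [-1.1 -1. ]
green_bottle ['top', 'scene'] IoU 0.91 offset mm in pocket [-0.8  0.2]
```

View pics/s13.png

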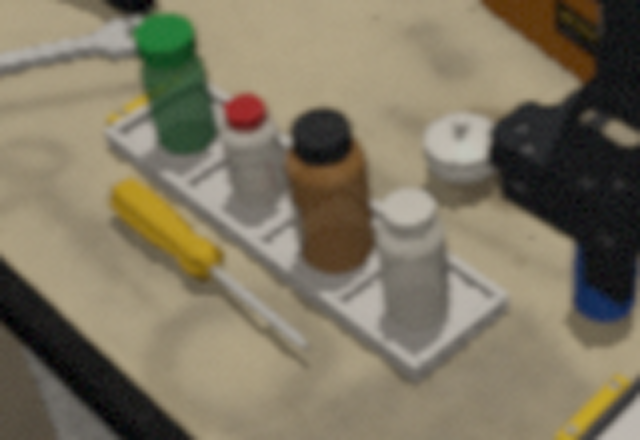

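View pics/t13.png

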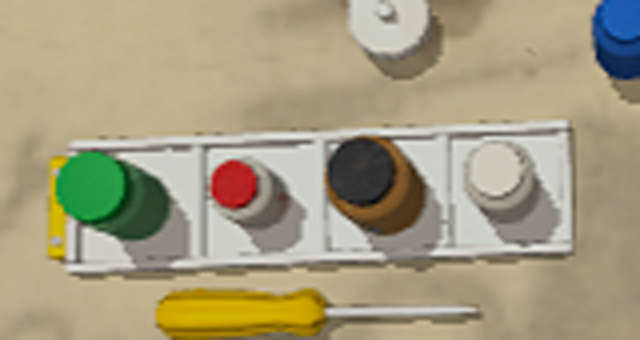

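All four bottles stand upright in their pockets. The order from the tray's yellow end is green, red cap, amber, white, which is the reverse of the rack order. The gripper is clear and open, so I am handing in the job.

```bash
python3 -c "
from plant import order
print(order.finish_job())"
```

```text
the job is handed in; nothing more can be done
None
```

All four bottles are in the white tray in reverse order, and I handed the job in at about 25 s of the 115 s allowed. Counted from the grey rack's yellow end, white went to the farthest pocket, amber to the second farthest, red cap to the third, and green to the pocket at the tray's yellow end.

- **Position:** before handing in, fits in the top and scene images put every bottle upright and within about 3 mm of its pocket centre. Each bottle was lowered to the pocket floor before release.
- **Clearance:** the open gripper was parked clear of the bottles, at z = 0.19 m. The wrist force readings I took stayed below 10 N.
- **Look-alikes:** the blue and purple bottles were not touched.
- **Checks that disagreed:** at the start, the network's top pick for the red cap bottle in the top view was the purple look-alike. I used the scene view and the red pad to find the real one instead. No check failed at the end.

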